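Load a whetstone under the spring clip of a sharpening bridge

TASK

Hold the red thumb bar of the stone holder's spring clip down with one fingertip so that the jaw lifts, and while you hold it down push the cream-coloured whetstone along its channel with the other fingertip until it is fully home against the end stop. Only then let the bar go, so that the jaw comes down on the stone, and leave everything untouched. Do not pinch or lift the stone, and leave the other stones, the knife and the rest of the bench things where they are.

Things in the scene. Friction and masses are not known exactly. Their poses are not given: they have to be found in the camera images.
- holder: Blue open tub, 270 x 290 mm, 90 mm high, fixed at a new place and yaw each time, bridged by a wooden board with the stone channel. Origin: on the bench, below the stone's home. x: the way the stone is pushed; y: from the channel towards the red bar; z up. Board top at z = 110, x -170 to 110, y +-52 mm. Loose: a rubbing stone beyond the end stop, two spare stones in the tub.
- home (a point): Where the stone's centre must come to lie, fixed at (0, 0, 119) mm in the holder's frame, same axes. The end stop, 13 mm high, has its face 50 mm ahead of it (+x). Two steel rails beside the channel, 8 mm high and 5 mm thick, have inner faces at y = +-26.5 and run from x = -130 to 50 mm.
- stone_center (a point): Centre of the flat whetstone, 100 (along x) x 50 x 18 mm, 140 to 280 g, cream, with a thin orange lower layer mostly hidden by the rails. It starts flat on the board in the channel, its centre 45 to 75 mm short of home, its leading edge 8 to 38 mm short of the jaw.
- clip (a joint): Angle (rad) of the spring clip, a rocker with its pivot along the holder's x at y = 38, z = 120 mm. 0 = at rest, jaw 8 mm over the board, blocking the stone. Pressing the red bar makes it grow to the stop at 0.50 (about 5 N on the bar), jaw 24 mm over the board; above 0.42 the stone passes freely. Springs back when let go; closed on the stone it reads about 0.3.
- bar_middle (a point): On the red thumb bar's top face, mid-length, mid-width. Flat strip 30 mm wide along the channel, x from -160 to 40 mm in the holder's frame. At rest its centre line is at y = 71, z = 133, sloping up away from the channel; pressed to its stop it is level at z = 116, y 58 to 88, lower than the stone's top (128). A fingertip may slide along it. Nothing stands above it.
- jaw_toe (a point): Underside of the clip's jaw, a toe 24 mm long in x (13 to 37 mm in the holder's frame) over the channel at about y = 5, on a steel arm that crosses above the stone from the pivot.
Things that resemble listed ones, but are neither listed nor needed, are in the scene too. Leave any turquoise look-alike of the part that bears stone_center alone.

How it is judged:
By the outcome, as a careful person would: the job done as asked, in the order asked, and still so for the second after the job is handed in, with the robot touching nothing.
It also fails if it takes over 51 s, if anything falls off the work surface, if the arm or the gripper's body presses on something with over 40 N, if the wrist force passes 120 N, or if a joint passes its speed limit or range.

ROBOT

A 6-joint arm with a two-finger parallel gripper is mounted at the origin on the work surface. World frame = base frame: x ahead of the robot, y to its left, z up, the work surface at z = 0. Lengths are in m, angles in rad, forces in N, time in s.
With the tool pointing down it reaches from about 0.35 to 0.775 m from the base axis. Payload 7.3 kg.
Tool frame: the origin (TCP) lies on the centre line of the jaws, within the pads' length; the fingertips stand 17 mm ahead of it and the grasp point (between the pads) lies 2 mm behind it (robot.tcp_to_tips is the distance from the TCP to the fingertips, in m); z points along the fingers, y is the line along which they close (so a half turn about z gives the same grasp; the last joint's range is limited). The gripper opens to 92 mm and grips with 3 to 60 N. Pads are 19 mm wide; open, the fingers measure 130 mm over their backs; the gripper's body (75 mm by 190 mm) begins 47 mm behind the grasp point.
Start: joints at [1.166, 0.342, 1.524, -0, 1.275, -0.146], TCP at [0.134, 0.508, 0.244] pointing down, gripper open.
Joint ranges: [-2.53, 2.53], [-0.77, 2.02], [0.04, 2.7], [-1, 4.14], [0.28, 2.66], [-3.11, 3.11]. Speed limits (rad/s): [2.57, 2.57, 3.14, 3.14, 3.14, 3.14].

INTERFACE

Orientations are given as [roll, pitch, yaw] about the fixed x, y, z axes, in that order (R = Rz(yaw) Ry(pitch) Rx(roll)).
In Python, from cell import robot gives the robot as it stands. The module is installed in compiled form; this text tells all that it offers.
- The arm moves only by the tool carry_out, never from a script. Its argument "commands" is a list of rows, each a list of 3 entries, a list of its own where there are three numbers: the shift along the tool's x, y, z in m, then the turn about the tool's z in rad, then the opening, from 0 (shut) to 1 (fully open). In form: [[[dx, dy, dz], yaw, claw], ...]. A call has 1 to 20 rows; each row shifts and turns the commanded pose from where the row before left it, along the tool's axes as they then stand; what a row does not reach is not made up. A row lasts 1/8 s, in which the tool goes at most 62.5 mm and 10.7 degrees, less where a joint would pass 70% of its speed; a pose out of reach is approached as far as the arm can. A call is refused whole if a number of a shift passes 0.0625 or a number of a turn 0.188, either way. A call with a gripper value outside its range is refused whole. The fingers move at their own pace and stop on an object; "newtons" is the grip in N (left out, the last holds). Time passes only in rows, so rows that do not move let the fingers close. It gives the time, the measured TCP pose, the force, the opening and the grip force at its end, in the units of the state.
- robot.observe(): the state, without advancing time (a new reading comes with each control period).
- robot.read_camera(name): name is "scene" or "side" or "wrist"; returns a dict with "pixels" (420x560x3 uint8, red, green, blue), "fx", "fy", "cx", "cy" (pixels), "k1" (the pictures are not rectified: a ray, as slopes to the right and down, at radius r is drawn at 1 + k1 r^2 times it, then the intrinsics apply), "view" (4x4, takes a point from world to camera coordinates); the wrist camera has in their place "T_tool_cam" (4x4, takes a point from camera to tool coordinates, whose origin is the TCP and whose axes are the flange's). Camera axes: x right, y up, looking along -z (the intrinsics and any distortion apply to the point x, -y, -z); pixel columns grow to the right and rows downward; lengths in m; the calibration is good to about 2 mm. A picture is of the moment at which its call begins: read the wrist's pose just before it. There is no depth.
- robot.hand_in(): hands the job in; it is judged then, once.
Trained networks look in a picture, given as the dict that the camera call returned (one of the last four; its "shot" number tells which), for a name from the list of things; names that differ only in an ending like _2 or _b are one class to them, and where a whole thing is asked for, a point or a joint stands for the part that bears it (a point fixed in the world has none). Each returns a list of dicts, best first, with "p" (0 to 1); they miss things now and then, are a little off and sometimes report something else, mostly with a low value. They report only what shows in the picture. A call takes as long as a camera call. They do not tell look-alikes from the thing itself.
- robot.find_in(picture, name): "at" ([column, row] in pixels, amid what is visible of it).
- robot.tip_of(picture, name): "at" ([column, row] in pixels: a listed point, or the origin of a listed thing).
The state is a dict: "time": time; "qpos": joint angles; "qvel": joint speeds; "joint_efforts": joint torques, N m; "tool_pos": TCP position; "tool_rot": TCP orientation; "contact_force": force on the tool from outside, world axes, zero at the start; "torque": the same for the moment, N m; "opening": finger opening in m; "grip_force": force on a finger pad.
Only numpy, scipy, OpenCV 4.12 (cv2) and the standard library are available. Lean on these libraries where they do the work, as an engineer would, in place of code of your own. Each camera call takes 0.05 s, during which the arm holds its last target. There are 200 camera calls.

## Working session

There is one attempt and no reset: what is moved stays moved. The work goes in short steps, Python scripts to look and compute and a tool call to move; the robot and the scene stay as the last step left them, time stands still between calls to the robot, and variables do not carry over. Pictures are saved under pics/ and viewed, at most 10 in all, crops included, and the job is handed in when it is done.

Besides the shell and the picture viewer there is one more tool, called after ">>>" as name(argument=value, ...), one argument or row to a line, values as JSON. carry_out: Moves the arm, as the interface text tells. Its arguments: {"type":"object","properties":{"commands":{"type":"array"},"newtons":{"type":"number"}},"required":["commands"]}

```bash
mkdir -p pics; cat > h.py <<'E'
import numpy as np, cv2
from cell import robot
def cam(n):
    s=robot.observe(); p=robot.read_camera(n)
    if n=="wrist":
        from scipy.spatial.transform import Rotation as R
        T=np.eye(4); T[:3,:3]=R.from_euler('xyz',s['tool_rot']).as_matrix(); T[:3,3]=s['tool_pos']
        p['M']=T@np.array(p['T_tool_cam'])
    else: p['M']=np.linalg.inv(np.array(p['view']))
    return p
def ray(p,uv):
    K=np.array([[p['fx'],0,p['cx']],[0,p['fy'],p['cy']],[0,0,1.]])
    a=cv2.undistortPointsIter(np.array([[uv]],float),K,np.array([p['k1'],0,0,0.]),None,None,(3,100,1e-10)).ravel() if hasattr(cv2,'undistortPointsIter') else cv2.undistortPoints(np.array([[uv]],float),K,np.array([p['k1'],0,0,0.])).ravel()
    d=p['M'][:3,:3]@np.array([a[0],-a[1],-1]); return p['M'][:3,3],d/np.linalg.norm(d)
def atz(p,uv,z):
    o,d=ray(p,uv); return o+d*(z-o[2])/d[2]
def proj(p,X):
    c=(np.linalg.inv(p['M'])@np.append(X,1))[:3]; x,y=c[0]/-c[2],-c[1]/-c[2]; f=1+p['k1']*(x*x+y*y)
    return np.array([p['fx']*x*f+p['cx'],p['fy']*y*f+p['cy']])
def save(p,n): cv2.imwrite('pics/'+n,p['pixels'][:,:,::-1])
E
python3 - <<'E'
from h import *
print(robot.observe())
ps={n:cam(n) for n in("scene","side")}
for n,p in ps.items():
    save(p,n+'0.png'); print(n,p['M'][:3,3].round(3))
    for k,z in(("holder",0),("home",.119),("stone_center",.119),("bar_middle",.133),("jaw_toe",.118)):
        r=robot.tip_of(p,k)[:3]; print(k,[(np.round(q['at'],1).tolist(),round(q['p'],2),atz(p,q['at'],z).round(3)[:2].tolist()) for q in r])
cv2.imwrite('pics/both0.png',cv2.resize(np.hstack([ps[n]['pixels'] for n in ps])[:,:,::-1],(800,300)))
E
```

```text
{'time': 0.0, 'qpos': array([ 1.16600530e+00,  3.42704819e-01,  1.52505123e+00, -1.94938719e-05,
        1.27538161e+00, -1.46002183e-01]), 'qvel': array([ 1.54000659e-05, -4.99550268e-04, -1.00334960e-03,  3.26423885e-04,
        2.83258114e-03, -8.79828372e-04]), 'joint_efforts': array([ 6.70434438e-04, -4.31253290e+01, -2.44218296e+01,  7.17838830e-02,
        5.60220599e-02, -1.10181243e-04]), 'tool_pos': array([0.13418129, 0.50715654, 0.24304229]), 'tool_rot': array([-3.14006137e+00, -2.06332474e-04,  2.88280934e+00]), 'contact_force': array([0.10134161, 0.78787502, 0.64045391]), 'torque': array([0.01929156, 0.00844283, 0.00061795]), 'grip_force': 0.0, 'opening': 0.09178421009929441}
scene [0.886 0.457 0.794]
holder [([305.7, 261.0], 0.89, [0.618, 0.048])]
home [([314.8, 222.6], 0.59, [0.607, 0.052])]
stone_center [([272.4, 153.5], 0.93, [0.593, -0.123]), ([295.1, 199.1], 0.91, [0.61, -0.007]), ([184.2, 188.3], 0.57, [0.769, -0.125])]
bar_middle [([330.5, 180.2], 0.74, [0.541, -0.004])]
jaw_toe []
side [0.523 0.737 0.726]
holder [([282.5, 278.2], 0.92, [0.607, 0.044])]
home [([281.3, 230.7], 0.91, [0.61, 0.041])]
stone_center [([285.9, 216.1], 0.77, [0.607, -0.002]), ([328.9, 192.1], 0.6, [0.532, -0.089]), ([236.4, 190.1], 0.57, [0.715, -0.069])]
bar_middle [([324.8, 210.1], 0.97, [0.536, -0.012])]
jaw_toe [([280.3, 242.6], 0.83, [0.608, 0.072])]
```

View pics/scene0.png

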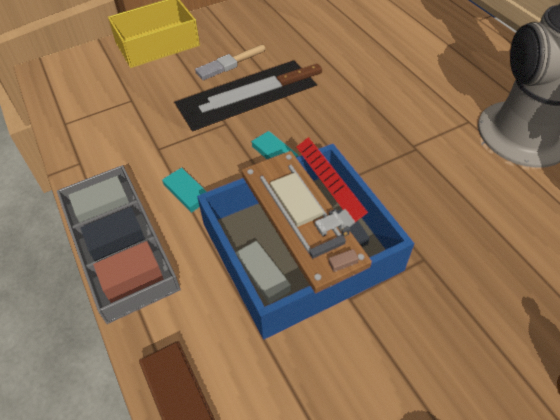

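View pics/side0.png

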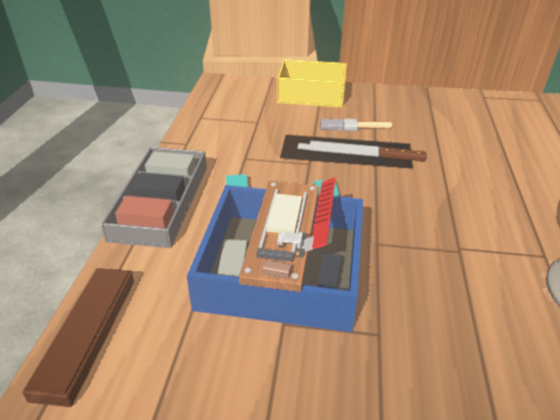

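The cream stone in the channel is at about (297,199) in the scene picture and (285,215) in the side picture. The turquoise look-alikes are outside the tub, at (185,188) and (270,145). The grey spares in the tub and the tray stones are not the one meant. The holder's x axis runs roughly along world +y. I'll move above it for a wrist close-up.

>>> carry_out(
  commands=[
    [[-0.04,-0.028,-0.004],0,1],
    [[-0.04,-0.028,-0.004],0,1],
    [[-0.04,-0.028,-0.004],0,1],
    [[-0.04,-0.028,-0.004],0,1],
    [[-0.04,-0.028,-0.004],0,1],
    [[-0.04,-0.028,-0.004],0,1],
    [[-0.04,-0.028,-0.004],0,1],
    [[-0.04,-0.028,-0.004],0,1],
    [[-0.04,-0.028,-0.004],0,1],
    [[-0.04,-0.028,-0.004],0,1],
    [[-0.04,-0.028,-0.004],0,1],
    [[-0.04,-0.028,-0.004],0,1],
    [[-0.04,-0.028,-0.004],0,1],
    [[-0.04,-0.028,-0.004],0,1],
  ],
)

```text
time: 2.35
tool_pos: [0.5763, -0.0161, 0.2999]
tool_rot: [3.141, 0.0, 2.883]
contact_force: [0.6, 1.0, 0.7]
opening: 0.092
grip_force: 0.0
```

>>> carry_out(
  commands=[
    [[0,0,0],0.164,1],
    [[0,0,0],0.164,1],
    [[0,0,0],0.164,1],
    [[0,0,0],0.164,1],
    [[0,0,0],0.164,0.6],
    [[0,0,0],0.164,0.6],
    [[0,0,0],0.164,0.6],
    [[0,0,0],0.164,0.6],
    [[0,0,0],0,0.6],
    [[0,0,0],0,0.6],
  ],
)

```text
time: 3.6
tool_pos: [0.5753, -0.0147, 0.2997]
tool_rot: [-3.142, -0.0, 1.574]
contact_force: [0.1, -0.4, -0.1]
opening: 0.0552
grip_force: 0.0
```

```bash
python3 - <<'E'
from h import *
s=robot.observe(); print(s['tool_pos'],s['tool_rot'],s['opening'],s['qpos'].round(2))
p=cam("wrist"); print(p['M'].round(3))
for k,z in(("holder",0),("home",.119),("stone_center",.119),("bar_middle",.133),("jaw_toe",.118)):
    r=robot.tip_of(p,k)[:3]; print(k,[(np.round(q['at'],1).tolist(),round(q['p'],2),atz(p,q['at'],z).round(3)[:2].tolist()) for q in r])
save(p,'w1.png'); np.save('w1.npy',p,allow_pickle=True)
E
```

```text
[ 0.57534798 -0.01472785  0.29967982] [-3.14152562e+00 -8.76459220e-05  1.57391641e+00] 0.055238306621508894 [-0.16  0.4   1.28  0.    1.46 -0.16]
[[ 1.    -0.003 -0.001  0.575]
 [ 0.003  0.951  0.309  0.07 ]
 [-0.    -0.309  0.951  0.44 ]
 [ 0.     0.     0.     1.   ]]
holder [([307.3, 124.1], 0.89, [0.61, 0.039])]
home [([319.3, 123.9], 0.71, [0.611, 0.048])]
stone_center [([254.9, 307.7], 0.89, [0.548, -0.149]), ([315.8, 181.8], 0.6, [0.61, -0.007])]
bar_middle [([242.4, 191.6], 0.85, [0.54, -0.013])]
jaw_toe [([314.5, 96.9], 0.78, [0.606, 0.071])]
```

View pics/w1.png

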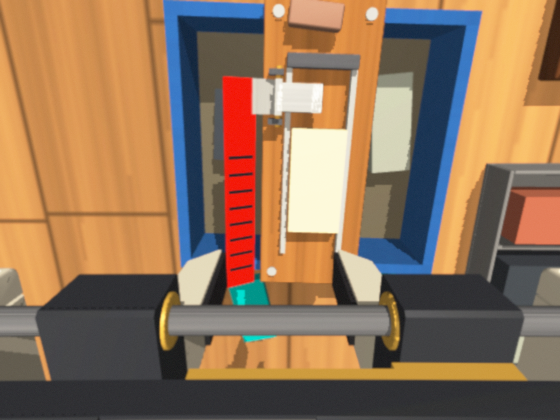

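The wrist view shows the cream stone with corners at about (292,128), (347,129), (340,233) and (289,232). The red bar runs from (237,78) to (240,285). The rails are on either side, the jaw is at (300,97) and the end stop at (322,62).

```bash
python3 - <<'E'
from h import *
p=np.load('w1.npy',allow_pickle=True).item()
im=p['pixels'].astype(int); R,G,B=im[...,0],im[...,1],im[...,2]
cr=((R>200)&(G>200)&(B>160)&(R-B>15)).astype(np.uint8); cr[:, :270]=0; cr[:,360:]=0; cr[:120]=0; cr[250:]=0
rd=((R>150)&(G<60)&(B<60)).astype(np.uint8); rd[:,:200]=0;rd[:,280:]=0;rd[300:]=0
rd=cv2.morphologyEx(rd,cv2.MORPH_CLOSE,np.ones((7,7)))
for n,m,z in(("stone",cr,.128),("bar",rd,.133)):
    c=max(cv2.findContours(m,0,1)[0],key=cv2.contourArea)
    b=cv2.boxPoints(cv2.minAreaRect(np.array([atz(p,q,z)[:2]*1e3 for q in c[:,0]],np.float32)))
    print(n,cv2.boundingRect(c),b.round(1).tolist(),b.mean(0).round(1))
for n,uv,z in(("rLt",(290,70),.118),("rLb",(283,250),.118),("rRt",(355,70),.118),("rRb",(340,250),.118),("stopL",(290,68),.123),("stopR",(357,68),.123),("scr1",(279,11),.111),("scr2",(372,14),.111),("scr3",(271,271),.111)):
    print(n,atz(p,uv,z)[:2].round(4))
cv2.imwrite('pics/w1c.png',cv2.resize(p['pixels'][50:300,210:380,::-1],None,fx=2.4,fy=2.4,interpolation=cv2.INTER_CUBIC))
E
```

```text
stone (288, 120, 65, 130) [[582.5, -72.69999694824219], [636.2000122070312, -74.19999694824219], [639.7000122070312, 51.900001525878906], [586.0999755859375, 53.400001525878906]] [611.1 -10.4]
bar (222, 76, 34, 212) [[519.7999877929688, -114.9000015258789], [548.5, -115.80000305175781], [554.7000122070312, 87.0], [526.0, 87.9000015258789]] [537.2 -13.9]
rLt [0.5838 0.0938]
rLb [ 0.5787 -0.08  ]
rRt [0.6411 0.0939]
rRb [ 0.6381 -0.0798]
stopL [0.5837 0.0951]
stopR [0.6417 0.0951]
scr1 [0.574 0.141]
scr2 [0.6538 0.1388]
scr3 [ 0.5659 -0.1083]
```

View pics/w1c.png

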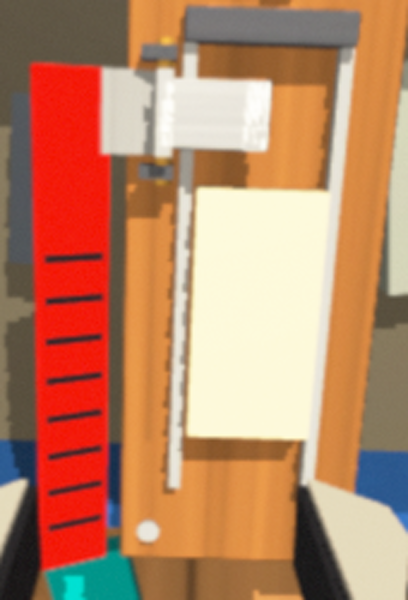

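The stone is confirmed in the crop: the cream top is the only one between the rails. I'll go down behind it, with one fingertip over the channel and the other over the bar.

>>> carry_out(
  commands=[
    [[0,0,0],0.028,0.587],
    [[-0.025,-0.001,0],0,0.587],
    [[-0.025,-0.001,0.02],0,0.587],
    [[-0.02,0,0.03],0,0.587],
    [[0,0,0.04],0,0.587],
    [[0,0,0.035],0,0.587],
    [[0,0,0],0,0.587],
    [[0,0,0],0,0.587],
  ],
)

```text
time: 4.9
tool_pos: [0.5723, -0.0848, 0.1762]
tool_rot: [3.139, 0.0, 1.543]
contact_force: [0.7, -0.1, 0.3]
opening: 0.0536
grip_force: 0.0
```

```bash
python3 - <<'E'
from h import *
s=robot.observe(); print(s['tool_pos'],s['tool_rot'],s['opening'],s['contact_force'])
a=cam("scene"); b=cam("side")
f=lambda p,c:cv2.resize(p['pixels'][c[1]:c[1]+150,c[0]:c[0]+100,::-1],(400,600),interpolation=cv2.INTER_CUBIC)
cv2.imwrite('pics/s2.png',np.hstack([f(a,(260,110)),f(b,(240,130))]))
E
```

```text
[ 0.57225209 -0.08478801  0.17619677] [3.13943676e+00 4.32494599e-04 1.54256991e+00] 0.053644927970666695 [ 0.73751285 -0.07606886  0.25988717]
```

View pics/s2.png

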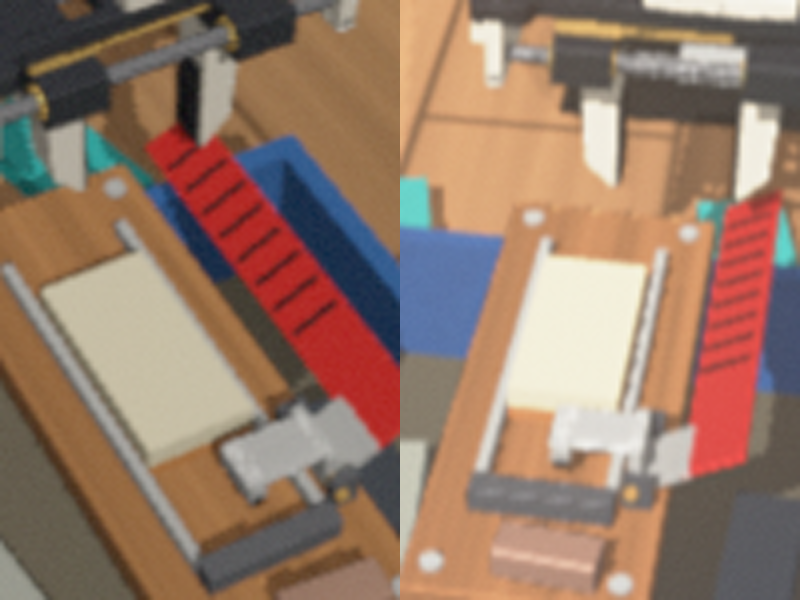

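The fingertips are bevelled, with the points at the inner faces, so I'll open a little more to centre one on the bar and one in the channel. Then I'll go down in small steps.

>>> carry_out(
  commands=[
    [[0,0,0.008],0,0.7],
    [[0,0,0.008],0,0.7],
    [[0,0,0.004],0,0.7],
    [[0,0,0.004],0,0.7],
    [[0,0,0.004],0,0.7],
    [[0,0,0.004],0,0.7],
    [[0,0,0.004],0,0.7],
    [[0,0,0],0,0.7],
    [[0,0,0],0,0.7],
  ],
)

```text
time: 6.12
tool_pos: [0.5713, -0.0847, 0.1388]
tool_rot: [-3.141, -0.0, 1.543]
contact_force: [-2.4, -0.6, 3.9]
opening: 0.0639
grip_force: 1.6
```

>>> carry_out(
  commands=[
    [[0,0,0.002],0,0.7],
    [[0,0,0.002],0,0.7],
    [[0,0,0.001],0,0.7],
    [[0,0,0],0,0.7],
    [[0,0,0],0,0.7],
  ],
)

```text
time: 6.75
tool_pos: [0.5715, -0.0847, 0.1338]
tool_rot: [3.141, -0.0, 1.543]
contact_force: [-0.4, -0.9, 3.8]
opening: 0.064
grip_force: 2.4
```

```bash
python3 - <<'E'
from h import *
s=robot.observe(); print(s['tool_pos'],s['tool_rot'],s['opening'],s['contact_force'],s['torque'])
a=cam("scene"); b=cam("side")
f=lambda p,c:cv2.resize(p['pixels'][c[1]:c[1]+150,c[0]:c[0]+100,::-1],(400,600),interpolation=cv2.INTER_CUBIC)
cv2.imwrite('pics/s3.png',np.hstack([f(a,(260,110)),f(b,(240,130))]))
E
```

```text
[ 0.57151522 -0.08465808  0.13377594] [ 3.14133511e+00 -5.90324444e-05  1.54271079e+00] 0.06400176547064579 [-0.41780106 -0.9053942   3.80438303] [-0.13663548  0.51307014  0.0055038 ]
```

View pics/s3.png

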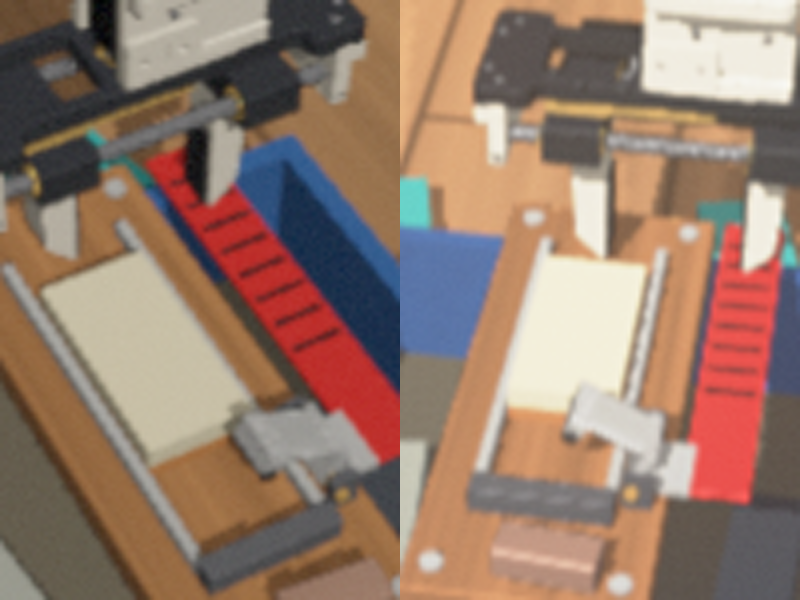

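The clip is pressed and the jaw has lifted. The channel fingertip is behind the stone, between the rails. Next I'll find the bar's stop.

>>> carry_out(
  commands=[
    [[0,0,0.001],0,0.7],
    [[0,0,0],0,0.7],
    [[0,0,0],0,0.7],
  ],
)

```text
time: 7.22
tool_pos: [0.5716, -0.0846, 0.133]
tool_rot: [3.141, 0.0, 1.543]
contact_force: [-0.8, -0.5, 6.2]
opening: 0.0644
grip_force: 3.1
```

The bar is at its stop, with about 6 N on it. Now I'll push.

>>> carry_out(
  commands=[
    [[0.004,0,0],0,0.7],
    [[0.004,0,0],0,0.7],
    [[0.004,0,0],0,0.7],
    [[0.004,0,0],0,0.7],
    [[0.004,0,0],0,0.7],
    [[0.004,0,0],0,0.7],
    [[0.004,0,0],0,0.7],
    [[0.004,0,0],0,0.7],
    [[0,0,0],0,0.7],
  ],
)

```text
time: 8.35
tool_pos: [0.5731, -0.0536, 0.1331]
tool_rot: [3.139, 0.002, 1.543]
contact_force: [0.3, -4.5, 4.9]
opening: 0.0644
grip_force: 3.0
```

```bash
python3 - <<'E'
from h import *
s=robot.observe(); print(s['tool_pos'],s['tool_rot'],s['opening'],s['contact_force'],s['torque'])
a=cam("scene"); b=cam("side")
f=lambda p,c:cv2.resize(p['pixels'][c[1]:c[1]+150,c[0]:c[0]+100,::-1],(400,600),interpolation=cv2.INTER_CUBIC)
cv2.imwrite('pics/s4.png',np.hstack([f(a,(260,110)),f(b,(240,130))]))
E
```

```text
[ 0.57313366 -0.05363153  0.13314761] [3.13934656e+00 1.89950628e-03 1.54314360e+00] 0.06441125019620295 [ 0.30979114 -4.45170821  4.86470326] [-0.77431964  0.21511329  0.13155618]
```

View pics/s4.png

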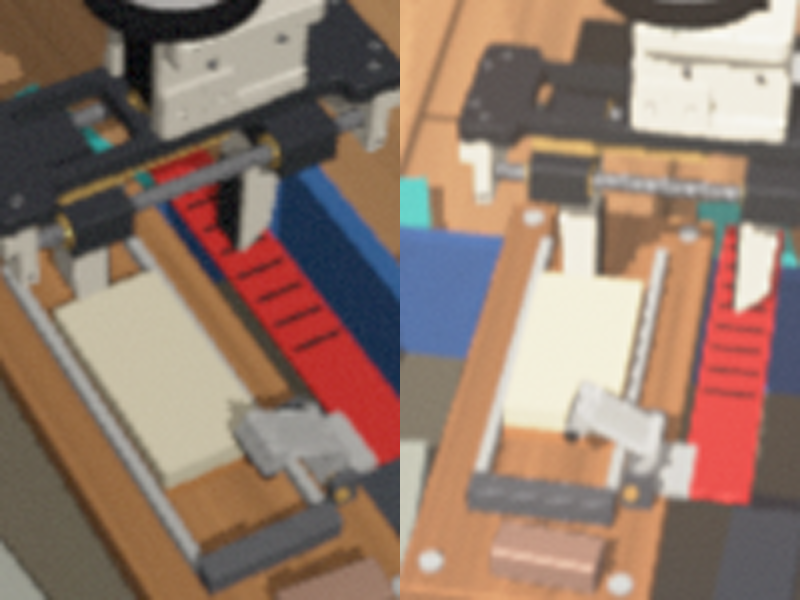

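The stone is moving straight and its leading edge is passing under the lifted jaw. I'll keep pushing.

>>> carry_out(
  commands=[
    [[0.004,0,0],0,0.7],
    [[0.004,0,0],0,0.7],
    [[0.004,0,0],0,0.7],
    [[0.004,0,0],0,0.7],
    [[0.004,0,0],0,0.7],
    [[0.004,0,0],0,0.7],
    [[0.004,0,0],0,0.7],
    [[0.004,0,0],0,0.7],
    [[0,0,0],0,0.7],
  ],
)

```text
time: 9.57
tool_pos: [0.574, -0.0217, 0.1332]
tool_rot: [3.139, 0.002, 1.543]
contact_force: [-0.1, -4.4, 5.6]
opening: 0.0645
grip_force: 3.2
```

>>> carry_out(
  commands=[
    [[0.002,0,0],0,0.7],
    [[0.001,0,0],0,0.7],
    [[0.001,0,0],0,0.7],
    [[0,0,0],0,0.7],
  ],
)

```text
time: 10.07
tool_pos: [0.5742, -0.0181, 0.1332]
tool_rot: [3.139, 0.002, 1.543]
contact_force: [0.6, -5.9, 5.7]
opening: 0.0644
grip_force: 3.6
```

>>> carry_out(
  commands=[
    [[0.001,0,0],0,0.7],
    [[0.001,0,0],0,0.7],
    [[0,0,0],0,0.7],
  ],
)

```text
time: 10.45
tool_pos: [0.5742, -0.0161, 0.1332]
tool_rot: [3.139, 0.002, 1.543]
contact_force: [0.3, -5.6, 5.8]
opening: 0.0642
grip_force: 3.6
```

>>> carry_out(
  commands=[
    [[0.001,0,0],0,0.7],
    [[0.001,0,0],0,0.7],
    [[0,0,0],0,0.7],
  ],
)

```text
time: 10.82
tool_pos: [0.5742, -0.0152, 0.1332]
tool_rot: [3.139, 0.004, 1.542]
contact_force: [-0.4, -10.9, 6.2]
opening: 0.0642
grip_force: 6.0
```

Force is rising against the end stop. I'll seat it a little more.

>>> carry_out(
  commands=[
    [[0.001,0,0],0,0.7],
    [[0.001,0,0],0,0.7],
    [[0,0,0],0,0.7],
  ],
)

```text
time: 11.2
tool_pos: [0.5742, -0.015, 0.1332]
tool_rot: [3.14, 0.007, 1.542]
contact_force: [-1.7, -16.8, 5.5]
opening: 0.0641
grip_force: 9.2
```

```bash
python3 - <<'E'
from h import *
s=robot.observe(); print(s['tool_pos'],s['tool_rot'],s['opening'],s['contact_force'],s['torque'])
a=cam("scene"); b=cam("side")
f=lambda p,c:cv2.resize(p['pixels'][c[1]:c[1]+120,c[0]:c[0]+80,::-1],(400,600),interpolation=cv2.INTER_CUBIC)
cv2.imwrite('pics/s5.png',np.hstack([f(a,(280,140)),f(b,(245,165))]))
E
```

```text
[ 0.57417944 -0.01500174  0.13324364] [3.13961892 0.00659356 1.54174895] 0.06408618487366857 [ -1.68587781 -16.77118991   5.5295299 ] [-3.01728878  0.46889483 -0.32766622]
```

View pics/s5.png

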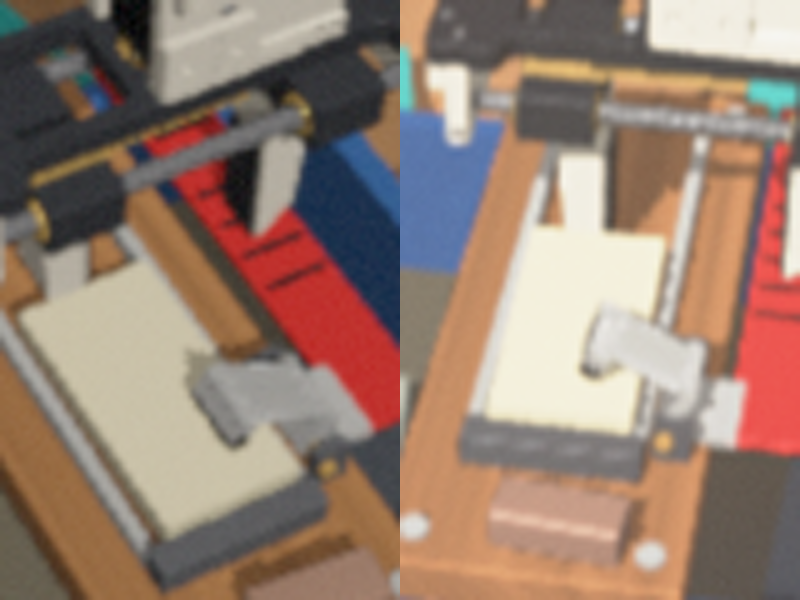

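The stone is home and square against the end stop, with the jaw still lifted. I'll slide the fingertip back off it while holding the bar, then let the bar up smoothly.

>>> carry_out(
  commands=[
    [[-0.004,0,0],0,0.7],
    [[-0.004,0,0],0,0.7],
    [[-0.004,0,0],0,0.7],
    [[0,0,0],0,0.7],
    [[0,0,-0.002],0,0.7],
    [[0,0,-0.003],0,0.7],
    [[0,0,-0.004],0,0.7],
    [[0,0,-0.006],0,0.7],
    [[0,0,-0.01],0,0.7],
    [[0,0,-0.02],0,0.7],
    [[0,0,-0.04],0,0.7],
    [[0,0,-0.04],0,0.7],
    [[0,0,-0.04],0,0.7],
    [[0,0,0],0,0.7],
  ],
)

```text
time: 13.05
tool_pos: [0.5743, -0.023, 0.3018]
tool_rot: [3.134, 0.001, 1.543]
contact_force: [0.9, -0.1, -0.5]
opening: 0.0644
grip_force: 0.0
```

```bash
python3 - <<'E'
from h import *
s=robot.observe(); print(s['tool_pos'],s['contact_force'])
a=cam("wrist"); b=cam("side")
f=lambda p,c:cv2.resize(p['pixels'][c[1]:c[1]+120,c[0]:c[0]+80,::-1],(400,600),interpolation=cv2.INTER_CUBIC)
cv2.imwrite('pics/s6.png',np.hstack([cv2.resize(a['pixels'][30:300,200:380,::-1],(400,600)),f(b,(245,165))]))
E
```

```text
[ 0.57434528 -0.0230187   0.30178801] [ 0.93135083 -0.13125052 -0.46813782]
```

View pics/s6.png

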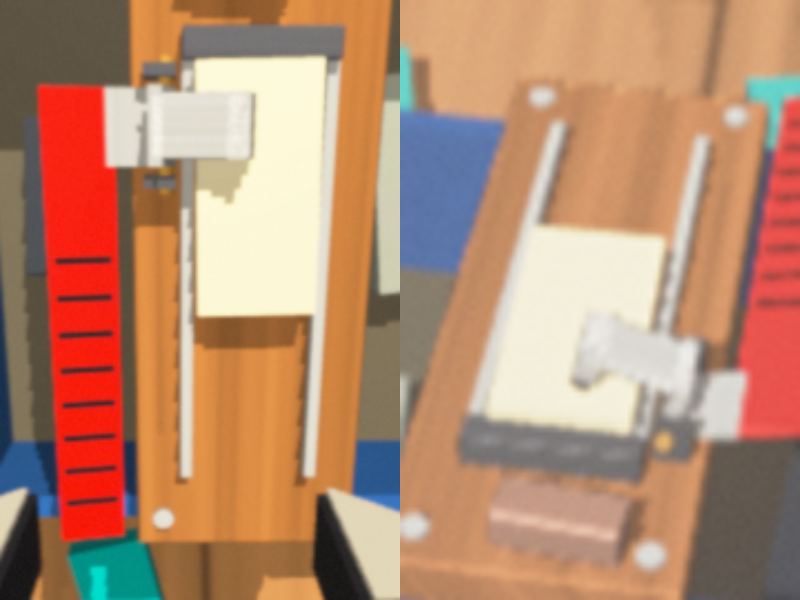

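The stone is flush with the end stop, the jaw is resting on it, and the robot is clear. Handing in.

```bash
python3 -c "
from cell import robot
print(robot.hand_in())"
```

```text
the job is handed in; nothing more can be done
None
```

I held the bar down, pushed the cream whetstone fully home against the end stop, then released the bar so the jaw came down on it. I handed the job in at about 13 s on the robot's clock, with the robot touching nothing; no verdict was returned.

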